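# Set the tape embosser to batch 7 and print it

### The job

Print today's batch number on the label tape: push the black dial down just far enough to free it, turn it until 7 stands squarely in the little window, and let it spring back up and lock there. Then press the red plunger down firmly to print the 7 and let it rise; never force or slam the dial or the plunger, print no other number, and leave the things round the machine where they are.

Things in the scene. Friction and masses are not known exactly. Their poses are not given: they have to be found in the camera images.
- embosser: Dark green desktop embosser for label tape: flat case 150 (x) x 220 (y) x 50 mm, fixed to the counter. Origin: centre of its underside; x to its back, y to its left, z up. Black dial on its left half, red plunger on its right half, behind that a flat tape cassette (62 mm wide, top at z 64 mm); blue tape sticks out 35 mm in front. Hidden inside: index_pin (locks the dial), dial_stop (below it).
- dial_axis (a point): Point on the case's cover, z 50 mm, on the dial's vertical axis, 50 mm left of the case's centre. The black dial, when up: a round milled flange 54 mm wide, 5 mm thick, its top 21 mm over this point, and across it a bar grip 46 mm long, 12 mm wide, 26 mm high (top 47 mm over this point).
- dial_rest (a point): Fixed point: centre of the dial flange's top while the dial is up. Pushed down from here (spring 7 N, plus 0.3 N per mm) the dial is freed after 6 to 11.5 mm: different each time, not measured. 1 mm below that it meets dial_stop (7 N per mm, at most 12 N allowed). So feel for it: the push rises sharply after 9 to 11 N; 13 to 17 N always frees it, over 20 N is too much. Let go, it rises.
- window (a point): Centre of the 17 mm window in the cover, steel frame, 38 mm in front of the dial axis. It shows one number (0 to 9, black on ivory, 12 mm high, upright to a reader in front) of the wheel that turns with the dial.
- dial (a joint): Dial angle in rad, growing counter-clockwise from above. Number n shows at n x 0.6283 (7 at 4.398); end stops just beyond 0 and 9. At 0 the bar grip lies along the case's x; it turns with the dial. Up, it is locked at a number (0.03 rad play): no twisting then (index_pin takes 60 N, 1.2 N m). Let go within 0.2 rad of a number it centres itself; half-way it may hang, lower.
- plunger (a joint): Travel of the red plunger in m: 0 up, growing downward, at most 14 mm. Its spring takes 3 N at first and 7 N at 8 mm; there the die meets the tape on the counter_die. A good print is a steady push of 12 to 22 N in all, best about 16 N, kept up 0.3 s or more (9 to 10.5 mm). Let go, it springs up.
- plunger_top (a point): Centre of the top of the plunger's red cap, 38 mm wide, 98 mm over the counter when up; the plunger moves straight down. 112 mm to the right of the dial axis and 22 mm nearer to the front.
- counter_die: Sprung pad under the tape inside the case, below the plunger (5 N per mm of further travel). A full print needs over 3 N on it for 0.3 s; over 16 N (24 N on the plunger) spoils it. Origin: centre of its top, 30 mm over the counter.
- green_cup: Green and white cup with a handle, 64 x 89 x 48 mm, standing to the left of the machine. Origin: centre of its underside.
- peanut_jar: Glass jar with a dark lid, 64 mm wide, 99 mm high, at the right of the machine. Origin: centre of its underside.
- timer: Cream round kitchen timer with a wooden grip, 64 mm wide, 56 mm high, at the right of the machine near its front. Origin: centre of its underside.

How it is judged:
By the outcome, as a careful person would: the job done as asked, in the order asked, and still so for the second after the job is handed in, with the robot touching nothing.
It also fails if it takes over 70 s, if anything falls off the work surface, if the arm or the gripper's body presses on something with over 40 N, if the wrist force passes 120 N, or if a joint passes its speed limit or range.

### The arm

A 6-joint arm with a two-finger parallel gripper is mounted at the origin on a cart in front of the work surface, level with it; the furniture and walls round the work are solid. World frame = base frame: x ahead of the robot, y to its left, z up, the work surface at z = 0. Lengths are in m, angles in rad, forces in N, time in s.
With the tool pointing down it reaches from about 0.275 to 0.825 m from the base axis. Payload 5.2 kg.
Tool frame: the origin (TCP) lies at the very end of the fingers, on their centre line; the grasp point (between the pads) lies 19 mm behind it; z points along the fingers, y is the line along which they close (so a half turn about z gives the same grasp; the last joint's range is limited). The gripper opens to 93 mm and grips with 3 to 60 N. Pads are 15 mm wide; open, the fingers measure 128 mm over their backs; the gripper's body (75 mm by 188 mm) begins 65 mm behind the grasp point.
Start: joints at [-1.519, 0.259, 1.535, -0, 1.348, -0.203], TCP at [0.139, -0.532, 0.219] pointing down, gripper open.
Joint ranges: [-3.14, 3.14], [-0.91, 2.08], [0.19, 2.58], [-1.22, 4.36], [0.22, 2.71], [-3.12, 3.12]. Speed limits (rad/s): [2.57, 2.57, 3.14, 3.14, 3.14, 3.14].

### API

Orientations are given as a unit quaternion [w, x, y, z].
In Python, from plant import manip, grab_frame, camera_model gives the robot as it stands.
- The arm moves only by the tool send_rows, never from a script. Its arguments are lists of equal length, an entry for each row: "fingers": the opening, from -1 (shut) to 1 (fully open); "linear": the shift along the tool's x, y, z in cm, a list of three; "rot": the turn, a rotation vector about the tool's x, y, z in degrees, a list of three. A call has 1 to 5 rows; each row is the pose to reach, as a shift and turn from the pose commanded when the call began, along the tool's axes at that moment; what a row does not reach only later rows make up. A row lasts 1/10 s, in which the tool goes at most 50 mm and 8.59 degrees, less where a joint would pass 70% of its speed; a pose out of reach is approached as far as the arm can. A call with a gripper value outside its range is refused whole. The fingers move at their own pace and stop on an object; "squeeze" is the grip in N (left out, the last holds). Time passes only in rows, so rows that repeat a pose let the fingers close. It gives the time, the measured TCP pose, the force, the opening and the grip force at its end, in the units of the state.
- manip.read_state(): the state, without advancing time (a new reading comes with each control period).
- grab_frame(name): name is "scene" or "top" or "wrist"; returns (picture, depth): 400x640x3 uint8, red, green, blue; 400x640 float32, m along the optical axis (not along the pixel's ray), 0 where there is no reading.
- camera_model(name): a dict with "mtx" (3x3 intrinsics, pixels), "k1" (the pictures are not rectified: a ray, as slopes to the right and down, at radius r is drawn at 1 + k1 r^2 times it, then the intrinsics apply), "R" (3x3) and "t" (3): a world point X has camera coordinates R X + t; the wrist camera has in their place "mount" (4x4, takes a point from camera to tool coordinates, whose origin is the TCP and whose axes are the flange's). Camera axes: x right, y down, z forward; pixel columns grow to the right and rows downward; lengths in m; the calibration is good to about 2 mm. A picture is of the moment at which its call begins: read the wrist's pose just before it. camera_model takes no time and is no camera call.
- manip.sign_off(): hands the job in; it is judged then, once.
The state is a dict: "time_s": time; "joint_positions": joint angles; "joint_vel": joint speeds; "joint_torque": joint torques, N m; "ee_pos": TCP position; "eef_rot": TCP orientation; "force": force on the tool from outside, world axes, zero at the start; "moment": the same for the moment, N m; "width": finger opening in m; "grip_force": force on a finger pad.
Only numpy, scipy, OpenCV 4.12 (cv2) and the standard library are available. Lean on these libraries where they do the work, as an engineer would, in place of code of your own. Each camera call takes 0.05 s, during which the arm holds its last target. There are 200 camera calls.

## Working session

There is one attempt and no reset: what is moved stays moved. The work goes in short steps, Python scripts to look and compute and a tool call to move; the robot and the scene stay as the last step left them, time stands still between calls to the robot, and variables do not carry over. Pictures are saved under pics/ and viewed, at most 10 in all, crops included, and the job is handed in when it is done.

Besides the shell and the picture viewer there is one more tool, called in YAML: its name, and indented under it one key for each argument. send_rows: Moves the arm, as the interface text tells. Its arguments: {"type":"object","properties":{"fingers":{"type":"array","items":{"type":"number"}},"linear":{"type":"array","items":{"type":"array","items":{"type":"number"}}},"rot":{"type":"array","items":{"type":"array","items":{"type":"number"}}},"squeeze":{"type":"number"}},"required":["fingers","linear","rot"]}

```bash
mkdir -p pics; cat > h.py <<'E'
import numpy as np, cv2
from plant import manip, grab_frame, camera_model
def ray(c,uv):
    m=c["mtx"]; m=np.array(m); d=np.array([(uv[0]-m[0,2])/m[0,0],(uv[1]-m[1,2])/m[1,1]]); s=d.copy()
    for _ in range(20): s=d/(1+c["k1"]*(s@s))
    return np.array([s[0],s[1],1.])
def onplane(c,uv,z):
    R=np.array(c["R"]);t=np.array(c["t"]); o=-R.T@t; d=R.T@ray(c,uv); return o+d*(z-o[2])/d[2]
E
python3 - <<'E'
from h import *
s=manip.read_state(); print(s)
for n in("top","scene"):
    p,d=grab_frame(n); cv2.imwrite(f"pics/{n}0.png",p[:,:,::-1]); np.savez(f"{n}0.npz",p=p,d=d); c=camera_model(n); print(c)
print(camera_model("wrist"))
E
```

```text
{'time_s': 0.0, 'joint_positions': array([-1.51876106e+00,  2.59319654e-01,  1.53609056e+00, -2.34980678e-06,
        1.34799952e+00, -2.02811130e-01]), 'joint_vel': array([-0.00069181, -0.00091441, -0.00055922, -0.00112239, -0.00045226,
       -0.00092498]), 'joint_torque': array([ 1.73049379e-03, -4.37301135e+01, -2.84001410e+01,  7.21022417e-02,
        4.12707939e-02, -1.45207127e-04]), 'ee_pos': array([ 0.1386398 , -0.5316677 ,  0.21782728]), 'eef_rot': array([-9.06046154e-04,  9.91892201e-01,  1.27078861e-01,  6.72857514e-05]), 'force': array([-0.18254653,  0.04821689, -0.51175461]), 'moment': array([-0.00475355,  0.01493158, -0.04034979]), 'grip_force': 0.0, 'width': 0.09275831699233543}
{'mtx': array([[369.07448778,   0.        , 322.75746403],
       [  0.        , 369.07448778, 194.86577263],
       [  0.        ,   0.        ,   1.        ]]), 'k1': -0.015758694823630598, 'R': array([[ 0.00546519, -0.99965165,  0.02582068],
       [-0.98982642, -0.00907904, -0.14199023],
       [ 0.1421752 , -0.02478199, -0.98953124]]), 't': array([0.02353112, 0.55323605, 0.88035908])}
{'m
[... 231 characters left out ...]
1036237],
       [-0.36874139,  0.33951949, -0.86530706],
       [ 0.65043483, -0.57078737, -0.50113503]]), 't': array([0.40313716, 0.26101922, 0.55465209])}
{'mtx': array([[296.54899009,   0.        , 316.84773044],
       [  0.        , 296.54899009, 202.89167596],
       [  0.        ,   0.        ,   1.        ]]), 'k1': -0.025581834554111144, 'mount': array([[-1.95647331e-03, -9.63942688e-01, -2.66102735e-01,
         7.40381504e-02],
       [ 9.99997658e-01, -1.63957495e-03, -1.41303488e-03,
        -3.02051434e-04],
       [ 9.25789264e-04, -2.66104877e-01,  9.63943638e-01,
        -1.66738056e-01],
       [ 0.00000000e+00,  0.00000000e+00,  0.00000000e+00,
         1.00000000e+00]])}
```

View pics/top0.png

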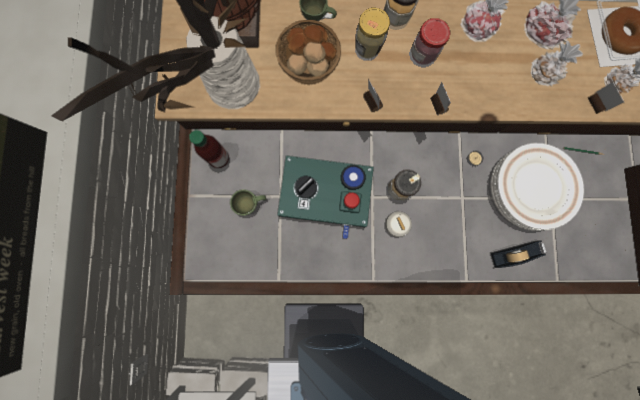

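View pics/scene0.png

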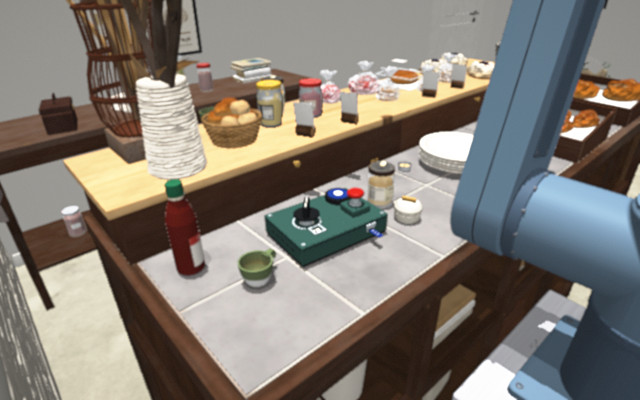

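Top view: the green case has corners at about (288,156), (373,167), (369,227) and (280,219). The dial is near (306,187), the plunger at (351,201), the window at (303,203). The grip bar is tilted and needs a closer look.

```bash
python3 - <<'E'
from h import *
p=np.load("top0.npz")["p"]; c=camera_model("top")
hsv=cv2.cvtColor(p,cv2.COLOR_RGB2HSV)
m=cv2.inRange(hsv,(70,80,30),(95,255,140)); m[:, :270]=0; m[:,385:]=0; m[:145]=0;m[240:]=0
m=cv2.morphologyEx(m,cv2.MORPH_OPEN,np.ones((3,3)))
ct=max(cv2.findContours(m,0,2)[0],key=cv2.contourArea); r=cv2.minAreaRect(ct); b=cv2.boxPoints(r)
w=np.array([onplane(c,q,.05) for q in b]); print(b,w.round(3)); 
print([np.linalg.norm(w[i]-w[i-1]).round(3) for i in range(4)],w.mean(0))
red=cv2.inRange(hsv,(0,150,90),(8,255,255)); red[:,:335]=0;red[:,370:]=0;red[:180]=0;red[220:]=0
uv=np.argwhere(red)[:,::-1].mean(0); print(uv,onplane(c,uv,.09))
print("dial fl", onplane(c,(306,187),.071), "window",onplane(c,(303.5,203.5),.05),"jar",onplane(c,(406,185),.09),"timer",onplane(c,(398,224),.03),"cup",onplane(c,(243,203),.04),"backedge",onplane(c,(346,130),0))
E
```

```text
Traceback (most recent call last):
ValueError: max() iterable argument is empty
```

```bash
python3 - <<'E'
from h import *
p=np.load("top0.npz")["p"]; c=camera_model("top")
hsv=cv2.cvtColor(p,cv2.COLOR_RGB2HSV); print(hsv[175,330],hsv[215,320],hsv[201,351],hsv[200,230])
h0=hsv[215,320].astype(int)
m=cv2.inRange(hsv,(int(h0[0])-12,70,20),(int(h0[0])+12,255,160)); m[:, :270]=0; m[:,385:]=0; m[:145]=0;m[240:]=0
m=cv2.morphologyEx(m,cv2.MORPH_OPEN,np.ones((3,3),np.uint8))
ct=max(cv2.findContours(m,0,2)[0],key=cv2.contourArea); r=cv2.minAreaRect(ct); b=cv2.boxPoints(r)
w=np.array([onplane(c,q,.05) for q in b]); print(b,w.round(3)); 
print([np.linalg.norm(w[i]-w[i-1]).round(3) for i in range(4)],w.mean(0))
red=cv2.inRange(hsv,(0,150,90),(8,255,255))|cv2.inRange(hsv,(172,150,90),(180,255,255)); red[:,:335]=0;red[:,370:]=0;red[:180]=0;red[220:]=0
uv=np.argwhere(red)[:,::-1].mean(0); print(uv,onplane(c,uv,.09))
for n,u,z in(("dial fl",(306,187),.071), ("window",(303.5,203.5),.05),("jar",(406,185),.09),("timer",(398,224),.03),("cup",(243,203),.04),("backedge",(346,130),0)): print(n,onplane(c,u,z).round(3))
E
```

```text
[83 63 97] [ 83  58 101] [  1 163 178] [ 40  40 114]Traceback (most recent call last):
  File "<stdin>", line 7, in <module>
ValueError: max() iterable argument is empty
```

```bash
cat > m.py <<'E'
from h import *
p=np.load("top0.npz")["p"]; c=camera_model("top")
hsv=cv2.cvtColor(p,cv2.COLOR_RGB2HSV)
m=cv2.inRange(hsv,(68,35,20),(100,255,160)); m[:, :270]=0; m[:,385:]=0; m[:145]=0;m[240:]=0
m=cv2.morphologyEx(m,cv2.MORPH_OPEN,np.ones((3,3),np.uint8))
ct=max(cv2.findContours(m,0,2)[0],key=cv2.contourArea); r=cv2.minAreaRect(ct); b=cv2.boxPoints(r)
w=np.array([onplane(c,q,.05) for q in b]); print(b,w.round(3)); 
print([np.linalg.norm(w[i]-w[i-1]).round(3) for i in range(4)],w.mean(0))
red=cv2.inRange(hsv,(0,130,90),(8,255,255))|cv2.inRange(hsv,(172,130,90),(180,255,255)); red[:,:335]=0;red[:,370:]=0;red[:180]=0;red[220:]=0
uv=np.argwhere(red)[:,::-1].mean(0); print(uv,onplane(c,uv,.09))
for n,u,z in(("dial fl",(306,187),.071), ("window",(303.5,203.5),.05),("jar",(406,185),.09),("timer",(398,224),.03),("cup",(243,203),.04),("backedge",(346,130),0)): print(n,onplane(c,u,z).round(3))
E
python3 m.py
```

```text
[[277.29233 215.66154]
 [284.8154  155.47694]
 [373.80002 166.60002]
 [366.27695 226.78462]] [[ 0.499  0.138  0.05 ]
 [ 0.65   0.123  0.05 ]
 [ 0.624 -0.099  0.05 ]
 [ 0.474 -0.079  0.05 ]]
[np.float64(0.219), np.float64(0.151), np.float64(0.224), np.float64(0.152)] [0.56175578 0.02079711 0.05      ]
[351.39153439 199.93650794] [ 0.53431356 -0.03860475  0.09      ]
dial fl [0.567 0.069 0.071]
window [0.53  0.075 0.05 ]
jar [ 0.571 -0.169  0.09 ]
timer [ 0.482 -0.161  0.03 ]
cup [0.531 0.224 0.04 ]
backedge [ 0.734 -0.035  0.   ]
```

send_rows:
  fingers: [1, 1, 1, 1, 1]
  linear:
    - [3.6, -3.2, 0]
    - [7.2, -6.4, 0]
    - [10.8, -9.6, 0]
    - [14.4, -12.8, 0]
    - [18, -16, 0]
  rot:
    - [0, 0, 0]
    - [0, 0, 0]
    - [0, 0, 0]
    - [0, 0, 0]
    - [0, 0, 0]

```text
time_s: 0.6
ee_pos: [0.273, -0.3301, 0.2184]
eef_rot: [-0.0, 0.992, 0.127, 0.0]
force: [1.3, -0.4, -1.0]
width: 0.0929
grip_force: 0.0
```

send_rows:
  fingers: [1, 1, 1, 1, 1]
  linear:
    - [3.6, -3.2, 0]
    - [7.2, -6.4, 0]
    - [10.8, -9.6, 0]
    - [14.4, -12.8, 0]
    - [18, -16, 0]
  rot:
    - [0, 0, 0]
    - [0, 0, 0]
    - [0, 0, 0]
    - [0, 0, 0]
    - [0, 0, 0]

```text
time_s: 1.1
ee_pos: [0.4069, -0.1299, 0.2186]
eef_rot: [0.0, 0.992, 0.127, 0.0]
force: [1.2, -0.8, 0.1]
width: 0.093
grip_force: 0.0
```

send_rows:
  fingers: [1, 1, 1, 1, 1]
  linear:
    - [3.6, -3.2, 0]
    - [7.2, -6.4, 0]
    - [10.8, -9.6, 0]
    - [14.4, -12.8, 0]
    - [16.7, -15, 0]
  rot:
    - [0, 0, 0]
    - [0, 0, 5]
    - [0, 0, 10]
    - [0, 0, 15]
    - [0, 0, 20.6]

```text
time_s: 1.6
ee_pos: [0.5312, 0.0583, 0.2182]
eef_rot: [-0.0, 0.999, -0.053, -0.0]
force: [-0.1, -1.3, 0.2]
width: 0.0931
grip_force: 0.0
```

```bash
cat >> h.py <<'E'
from scipy.spatial.transform import Rotation as Ro
def wristcam(s):
    c=dict(camera_model("wrist")); q=s["eef_rot"]; T=np.eye(4); T[:3,:3]=Ro.from_quat([q[1],q[2],q[3],q[0]]).as_matrix(); T[:3,3]=s["ee_pos"]
    W=T@np.array(c["mount"]); c["R"]=W[:3,:3].T; c["t"]=-W[:3,:3].T@W[:3,3]; return c
def shoot(n):
    s=manip.read_state(); c=wristcam(s); p,d=grab_frame("wrist"); cv2.imwrite(f"pics/{n}.png",p[:,:,::-1]); np.savez(n+".npz",p=p,d=d,R=c["R"],t=c["t"]); return s,c,p,d
E
python3 -c "
from h import *
s,c,p,d=shoot('w1');print(s['ee_pos'],s['joint_positions'],s['force'])"
```

```text
[0.5311613  0.05833477 0.21818573] [-9.99130173e-02  2.30933721e-01  1.57275817e+00  6.31736736e-04
  1.33825813e+00  1.57734450e+00] [-0.06738733 -1.31950958  0.15307766]
```

View pics/w1.png

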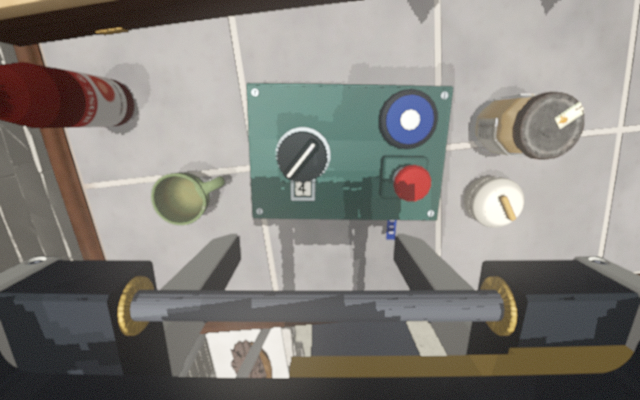

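Wrist view: the window at (302,189) shows 4. The dial flange is at about (302,155), its white grip line runs (290,177)–(314,146), and the red cap is at (412,183). The 4 agrees with the grip direction (144° mod 180), so the dial needs +108°.

```bash
cat > m2.py <<'E'
from h import *
import sys
f=np.load(sys.argv[1]+".npz"); p=f["p"]; d=f["d"]; c=dict(camera_model("wrist")); c["R"]=f["R"];c["t"]=f["t"]
hsv=cv2.cvtColor(p,cv2.COLOR_RGB2HSV)
def big(m,x0,x1,y0,y1):
    z=np.zeros_like(m); z[y0:y1,x0:x1]=m[y0:y1,x0:x1]; return max(cv2.findContours(z,0,2)[0],key=cv2.contourArea)
g=cv2.inRange(hsv,(68,35,20),(100,255,160)); b=cv2.boxPoints(cv2.minAreaRect(big(g,235,465,75,225)))
w=np.array([onplane(c,q,.05) for q in b]); print(w.round(4)); print([np.linalg.norm(w[i]-w[i-1]).round(4) for i in range(4)],w.mean(0).round(4))
C=w.mean(0)[:2]; e=[w[i]-w[i-1] for i in range(4)]; s=[v for v in e if np.linalg.norm(v)<.18]; s=[v if v[0]>0 else -v for v in s]; v=sum(s); yaw=np.arctan2(v[1],v[0])
e=[v if v[1]>0 else -v for v in e if np.linalg.norm(v)>.18]; v2=sum(e); print("yaw",np.degrees(yaw),np.degrees(np.arctan2(-v2[0],v2[1])))
R=np.array([[np.cos(yaw),-np.sin(yaw)],[np.sin(yaw),np.cos(yaw)]])
r=cv2.inRange(hsv,(0,130,70),(8,255,255))|cv2.inRange(hsv,(172,130,70),(180,255,255)); cr=big(r,385,440,155,210); ce,ax,_=cv2.fitEllipse(cr); P=onplane(c,ce,.096); print("red",ce,ax,P.round(4),(R.T@(P[:2]-C)).round(4), "diam",ax[1]/296*d[int(ce[1]),int(ce[0])])
n=cv2.inRange(hsv,(0,0,0),(180,255,75)); n=cv2.bitwise_and(n,~g); ck=big(n,270,335,120,182); (x,y),rad=cv2.minEnclosingCircle(ck); D=onplane(c,(x,y),.071); print("dial",x,y,rad,D.round(4),(R.T@(D[:2]-C)).round(4))
wh=cv2.inRange(hsv,(0,0,170),(180,70,255)); l=cv2.minAreaRect(big(wh,285,320,135,178)); print("line",l)
bx=cv2.boxPoints(l); q=np.array([onplane(c,u,.097) for u in bx]); e=max([q[i]-q[i-1] for i in range(4)],key=np.linalg.norm); print(q.mean(0).round(4),np.linalg.norm(e),np.degrees(np.arctan2(e[1],e[0])))
lw=cv2.minAreaRect(big(wh|cv2.inRange(hsv,(0,0,120),(180,60,255)),285,320,177,205)); W=onplane(c,lw[0],.05); print("win",lw,W.round(4),(R.T@(W[:2]-C)).round(4))
for n,(a,b2) in dict(line=(302,160),red=(412,183),case=(340,150)).items(): # depth heights
    X=f["R"].T@(ray(c,(a,b2))*d[b2,a]-f["t"]); print(n,X.round(4))
E
python3 m2.py w1
```

```text
[[ 0.5042  0.148   0.05  ]
 [ 0.6519  0.1205  0.05  ]
 [ 0.626  -0.0958  0.05  ]
 [ 0.4743 -0.095   0.05  ]]
[np.float64(0.2448), np.float64(0.1502), np.float64(0.2179), np.float64(0.1517)] [0.5641 0.0194 0.05  ]
yaw -5.387696394718399 -6.932420648085212
red (412.3700866699219, 182.65634155273438) (33.73451232910156, 35.303321838378906) [ 0.5358 -0.0369  0.096 ] [-0.0229 -0.0587] diam 0.03484177
dial 300.25384521484375 157.74615478515625 22.986509323120117 [0.5694 0.0727 0.071 ] [0.0003 0.0535]
line ((300.2817077636719, 160.22305297851562), (3.7895545959472656, 41.22773742675781), 38.36748504638672)
[0.5698 0.0713 0.097 ] 0.04027702897134008 134.93811043221356
win ((303.0, 189.5), (21.0, 26.0), 90.0) [0.5304 0.0755 0.05  ] [-0.0389  0.0526]
line [0.5701 0.0694 0.0975]
red [ 0.5361 -0.0357  0.0985]
case [0.5708 0.0289 0.05  ]
```

send_rows:
  fingers: [1, 1, 1, 1, 1]
  linear:
    - [0.8, -0.4, 1.8]
    - [1.6, -0.8, 3.8]
    - [2.4, -1.2, 5.8]
    - [3.2, -1.5, 7.6]
    - [3.69, -1.75, 9.0]
  rot:
    - [0, 0, 7.5]
    - [0, 0, 15]
    - [0, 0, 22.5]
    - [0, 0, 30]
    - [0, 0, 37]

```text
time_s: 2.15
ee_pos: [0.5683, 0.0689, 0.1269]
eef_rot: [0.0, 0.93, -0.369, -0.001]
force: [0.0, -0.0, -0.0]
width: 0.0927
grip_force: 0.0
```

```bash
python3 -c "
from h import *
s,c,p,d=shoot('w2');print(s['ee_pos'],s['eef_rot'],s['joint_positions'],s['force'])"
```

```text
[0.56829118 0.06890506 0.12692447] [ 3.30908803e-04  9.29542057e-01 -3.68714720e-01 -9.53799862e-04] [-7.40815979e-02  3.75253909e-01  1.60596378e+00 -6.68706791e-05
  1.16239318e+00  2.25199363e+00] [ 0.00869028 -0.01210124 -0.03589279]
```

View pics/w2.png

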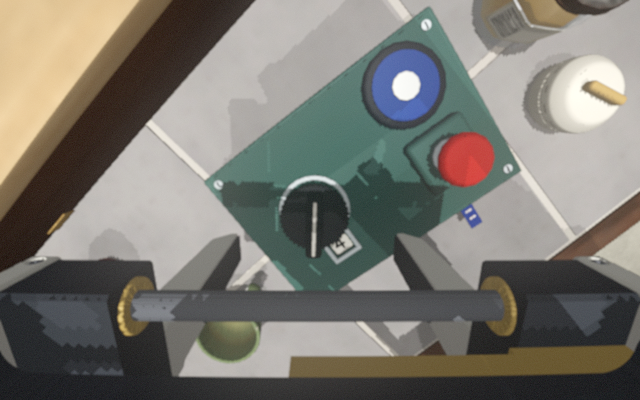

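The bar's white line runs (314,203)–(313,257), nearly parallel to tool x and centred between the fingers.

```bash
python3 - <<'E'
from h import *
f=np.load("w2.npz"); p=f["p"]; c=dict(camera_model("wrist")); c["R"]=f["R"];c["t"]=f["t"]
hsv=cv2.cvtColor(p,cv2.COLOR_RGB2HSV)
def big(m,x0,x1,y0,y1):
    z=np.zeros_like(m); z[y0:y1,x0:x1]=m[y0:y1,x0:x1]; return max(cv2.findContours(z,0,2)[0],key=cv2.contourArea)
l=cv2.minAreaRect(big(cv2.inRange(hsv,(0,0,110),(180,90,255)),303,324,196,265)); print(l)
q=np.array([onplane(c,u,.097) for u in cv2.boxPoints(l)]); e=max([q[i]-q[i-1] for i in range(4)],key=np.linalg.norm); print("line",q.mean(0).round(4),np.linalg.norm(e),np.degrees(np.arctan2(e[1],e[0])))
ce,ax,_=cv2.fitEllipse(big(cv2.inRange(hsv,(0,130,70),(8,255,255))|cv2.inRange(hsv,(172,130,70),(180,255,255)),430,505,120,195)); P=onplane(c,ce,.097); print("red",ce,ax,P.round(4))
for y in (-6.2,):
    y=np.radians(y); print("dial from red",P[0]+.022*np.cos(y)-.112*np.sin(y),P[1]+.022*np.sin(y)+.112*np.cos(y))
E
```

```text
((313.5445251464844, 229.48658752441406), (4.409857273101807, 53.09468460083008), 1.6846845149993896)
line [0.5697 0.0716 0.097 ] 0.03996304312923979 134.97576408338514
red (465.6564636230469, 159.08226013183594) (50.79621505737305, 56.95697784423828) [ 0.5366 -0.0366  0.097 ]
dial from red 0.5705357044914171 0.07232402959107191
```

send_rows:
  fingers: [1, 1, 1, 1, 1]
  linear:
    - [-0.09, -0.34, 1.2]
    - [-0.09, -0.34, 2.4]
    - [-0.09, -0.34, 3.6]
    - [-0.09, -0.34, 4.8]
    - [-0.09, -0.34, 4.8]
  rot:
    - [0, 0, 0.7]
    - [0, 0, 0.7]
    - [0, 0, 0.7]
    - [0, 0, 0.7]
    - [0, 0, 0.7]

```text
time_s: 2.7
ee_pos: [0.5688, 0.072, 0.0787]
eef_rot: [0.001, 0.928, -0.372, -0.002]
force: [0.5, -0.9, 0.1]
width: 0.093
grip_force: 0.0
```

send_rows:
  fingers: [-0.3, -0.6, -0.85, -0.85, -0.85]
  linear:
    - [0, 0, 0]
    - [0, 0, 0]
    - [0, 0, 0]
    - [0, 0, 0]
    - [0, 0, 0]
  rot:
    - [0, 0, 0]
    - [0, 0, 0]
    - [0, 0, 0]
    - [0, 0, 0]
    - [0, 0, 0]
  squeeze: 15

```text
time_s: 3.2
ee_pos: [0.5706, 0.0721, 0.081]
eef_rot: [-0.0, 0.928, -0.372, 0.0]
force: [-1.3, 1.0, 0.0]
width: 0.0572
grip_force: 0.0
```

send_rows:
  fingers: [-0.8, -0.85, -0.85, -0.85, -0.85]
  linear:
    - [0, 0, 0.3]
    - [0, 0, 0.6]
    - [0, 0, 0.6]
    - [0, 0, 0.6]
    - [0, 0, 0.6]
  rot:
    - [0, 0, 0]
    - [0, 0, 0]
    - [0, 0, 0]
    - [0, 0, 0]
    - [0, 0, 0]
  squeeze: 25

```text
time_s: 3.7
ee_pos: [0.5704, 0.072, 0.0746]
eef_rot: [0.0, 0.928, -0.372, -0.0]
force: [-0.2, 0.3, 0.0]
width: 0.0178
grip_force: 0.0
```

send_rows:
  fingers: [-0.85, -0.85, -0.85]
  linear:
    - [0, 0, 0]
    - [0, 0, 0]
    - [0, 0, 0]
  rot:
    - [0, 0, 0]
    - [0, 0, 0]
    - [0, 0, 0]

```text
time_s: 4.0
ee_pos: [0.5698, 0.0713, 0.0747]
eef_rot: [0.001, 0.928, -0.372, -0.0]
force: [-2.6, -4.4, 3.1]
width: 0.0119
grip_force: 25.0
```

send_rows:
  fingers: [-0.85, -0.85, -0.85, -0.85, -0.85]
  linear:
    - [0, 0.09, 0.1]
    - [0, 0.09, 0.2]
    - [0, 0.09, 0.3]
    - [0, 0.09, 0.4]
    - [0, 0.09, 0.4]
  rot:
    - [0, 0, 0]
    - [0, 0, 0]
    - [0, 0, 0]
    - [0, 0, 0]
    - [0, 0, 0]

```text
time_s: 4.5
ee_pos: [0.5698, 0.0712, 0.0716]
eef_rot: [0.0, 0.928, -0.372, 0.0]
force: [-4.0, -3.4, 8.1]
width: 0.0114
grip_force: 25.0
```

send_rows:
  fingers: [-0.85, -0.85, -0.85, -0.85]
  linear:
    - [0, 0, 0.1]
    - [0, 0, 0.2]
    - [0, 0, 0.3]
    - [0, 0, 0.3]
  rot:
    - [0, 0, 0]
    - [0, 0, 0]
    - [0, 0, 0]
    - [0, 0, 0]

```text
time_s: 4.9
ee_pos: [0.5698, 0.0712, 0.0687]
eef_rot: [0.0, 0.928, -0.372, 0.0]
force: [-3.4, -2.9, 9.1]
width: 0.0121
grip_force: 25.0
```

send_rows:
  fingers: [-0.85, -0.85, -0.85]
  linear:
    - [0, 0, 0.1]
    - [0, 0, 0.15]
    - [0, 0, 0.15]
  rot:
    - [0, 0, 0]
    - [0, 0, 0]
    - [0, 0, 0]

```text
time_s: 5.2
ee_pos: [0.5698, 0.0712, 0.0673]
eef_rot: [0.0, 0.928, -0.372, 0.0]
force: [-4.4, -1.0, 8.6]
width: 0.0122
grip_force: 25.0
```

send_rows:
  fingers: [-0.85, -0.85, -0.85]
  linear:
    - [0, 0, 0.1]
    - [0, 0, 0.15]
    - [0, 0, 0.15]
  rot:
    - [0, 0, 0]
    - [0, 0, 0]
    - [0, 0, 0]

```text
time_s: 5.5
ee_pos: [0.5698, 0.0712, 0.0661]
eef_rot: [0.0, 0.928, -0.372, 0.0]
force: [-5.1, -3.0, 12.0]
width: 0.012
grip_force: 25.0
```

send_rows:
  fingers: [-0.85, -0.85, -0.85]
  linear:
    - [0, 0, 0.04]
    - [0, 0, 0.04]
    - [0, 0, 0.04]
  rot:
    - [0, 0, 0]
    - [0, 0, 0]
    - [0, 0, 0]

```text
time_s: 5.8
ee_pos: [0.5699, 0.0711, 0.0659]
eef_rot: [0.0, 0.928, -0.372, 0.001]
force: [-5.9, -3.0, 12.1]
width: 0.012
grip_force: 25.0
```

send_rows:
  fingers: [-0.85, -0.85, -0.85]
  linear:
    - [0, 0, 0.05]
    - [0, 0, 0.05]
    - [0, 0, 0.05]
  rot:
    - [0, 0, 0]
    - [0, 0, 0]
    - [0, 0, 0]

```text
time_s: 6.1
ee_pos: [0.5699, 0.0711, 0.0657]
eef_rot: [0.0, 0.928, -0.372, 0.001]
force: [-5.4, -2.4, 13.9]
width: 0.0118
grip_force: 25.0
```

send_rows:
  fingers: [-0.85, -0.85, -0.85, -0.85]
  linear:
    - [0, 0, 0]
    - [0, 0, 0]
    - [0, 0, 0]
    - [0, 0, 0]
  rot:
    - [0, 0, -2]
    - [0, 0, -5]
    - [0, 0, -8]
    - [0, 0, -12]

```text
time_s: 6.5
ee_pos: [0.5699, 0.071, 0.0657]
eef_rot: [0.0, 0.962, -0.272, 0.001]
force: [-6.0, -4.1, 13.8]
width: 0.0116
grip_force: 25.0
```

```bash
python3 -c "
from h import *
s=manip.read_state();q=s['eef_rot'];print(s['ee_pos'],s['force'],s['moment'],np.degrees(2*np.arctan2(q[2],q[1])))"
```

```text
[0.56985999 0.07104961 0.06568604] [-6.03525182 -4.1296267  13.81824238] [-0.56393933  1.24608874 -0.04082973] -31.55783477690121
```

send_rows:
  fingers: [-0.85, -0.85, -0.85, -0.85, -0.85]
  linear:
    - [0, 0, 0]
    - [0, 0, 0]
    - [0, 0, 0]
    - [0, 0, 0]
    - [0, 0, 0]
  rot:
    - [0, 0, -6]
    - [0, 0, -12]
    - [0, 0, -18]
    - [0, 0, -25]
    - [0, 0, -32]

```text
time_s: 7.0
ee_pos: [0.5698, 0.0708, 0.0656]
eef_rot: [0.001, 1.0, 0.005, 0.0]
force: [-5.2, -3.9, 14.3]
width: 0.0116
grip_force: 25.0
```

send_rows:
  fingers: [-0.85, -0.85, -0.85, -0.85, -0.85]
  linear:
    - [0, 0, 0]
    - [0, 0, 0]
    - [0, 0, 0]
    - [0, 0, 0]
    - [0, 0, 0]
  rot:
    - [0, 0, -6]
    - [0, 0, -12]
    - [0, 0, -18]
    - [0, 0, -25]
    - [0, 0, -32]

```text
time_s: 7.5
ee_pos: [0.5699, 0.0706, 0.0657]
eef_rot: [0.001, 0.96, 0.281, 0.0]
force: [-5.6, -4.4, 13.8]
width: 0.0122
grip_force: 25.0
```

send_rows:
  fingers: [-0.85, -0.85, -0.85, -0.85, -0.85]
  linear:
    - [0, 0, 0]
    - [0, 0, 0]
    - [0, 0, 0]
    - [0, 0, 0]
    - [0, 0, 0]
  rot:
    - [0, 0, -6]
    - [0, 0, -12]
    - [0, 0, -18]
    - [0, 0, -25]
    - [0, 0, -32]

```text
time_s: 8.0
ee_pos: [0.57, 0.0705, 0.0657]
eef_rot: [0.001, 0.845, 0.534, 0.0]
force: [-5.5, -5.3, 14.1]
width: 0.012
grip_force: 25.0
```

```bash
python3 -c "
from h import *
s,c,p,d=shoot('w3');q=s['eef_rot'];print(s['ee_pos'],s['force'],s['moment'],np.degrees(2*np.arctan2(q[2],q[1])))
p,d=grab_frame('scene');cv2.imwrite('pics/s3.png',cv2.resize(p[170:270,240:400,::-1],(800,500)))"
```

```text
[0.56997348 0.07052603 0.06565305] [-5.51979965 -5.28605435 14.08677985] [-1.00751821  1.19870808  0.00993771] 64.59869594306127
```

View pics/w3.png

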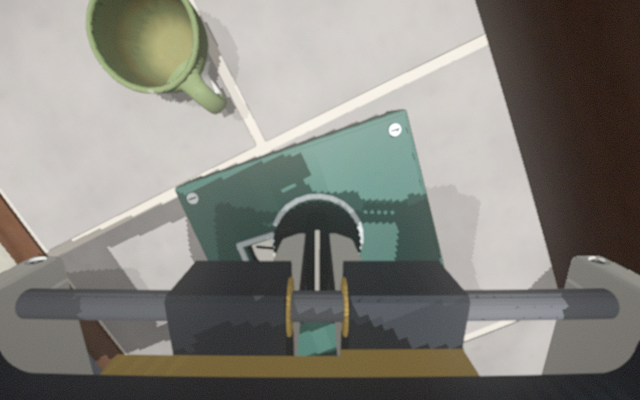

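send_rows:
  fingers: [-0.85, -0.85, -0.85, -0.85, -0.85]
  linear:
    - [0, 0, -0.15]
    - [0, 0, -0.3]
    - [0, 0, -0.45]
    - [0, 0, -0.6]
    - [0, 0, -0.6]
  rot:
    - [0, 0, -0.6]
    - [0, 0, -0.6]
    - [0, 0, -0.6]
    - [0, 0, -0.6]
    - [0, 0, -0.6]

```text
time_s: 8.6
ee_pos: [0.5699, 0.0705, 0.071]
eef_rot: [0.001, 0.844, 0.537, -0.0]
force: [-4.0, -5.1, 8.3]
width: 0.0121
grip_force: 25.0
```

send_rows:
  fingers: [-0.85, -0.85, -0.85, -0.85, -0.85]
  linear:
    - [0, 0, -0.1]
    - [0, 0, -0.2]
    - [0, 0, -0.3]
    - [0, 0, -0.4]
    - [0, 0, -0.5]
  rot:
    - [0, 0, 0]
    - [0, 0, 0]
    - [0, 0, 0]
    - [0, 0, 0]
    - [0, 0, 0]
  squeeze: 6

```text
time_s: 9.1
ee_pos: [0.5699, 0.0711, 0.0743]
eef_rot: [0.0, 0.844, 0.536, -0.0]
force: [1.0, -3.2, -7.6]
width: 0.0119
grip_force: 6.0
```

```bash
python3 -c "
from h import *
s=manip.read_state();q=s['eef_rot'];print(s['ee_pos'],s['force'],s['moment'],np.degrees(2*np.arctan2(q[2],q[1])))"
```

```text
[0.56986213 0.07105818 0.07431186] [ 0.99817503 -3.20138393 -7.64489827] [-0.7067985  -0.30834128  0.0151199 ] 64.89084720814475
```

send_rows:
  fingers: [-0.4, -0.3, -0.3, -0.3, -0.3]
  linear:
    - [0, 0, 0]
    - [0, 0, 0]
    - [0, 0, 0]
    - [0, 0, 0]
    - [0, 0, -1]
  rot:
    - [0, 0, 0]
    - [0, 0, 0]
    - [0, 0, 0]
    - [0, 0, 0]
    - [0, 0, 0]

```text
time_s: 9.6
ee_pos: [0.5687, 0.0717, 0.0839]
eef_rot: [-0.001, 0.844, 0.537, -0.001]
force: [0.2, 0.4, 0.3]
width: 0.0327
grip_force: 0.0
```

send_rows:
  fingers: [-0.3, -0.3, -0.3, -0.3, -0.3]
  linear:
    - [0, 0, -2.5]
    - [0, 0, -5]
    - [0, -1, -7.5]
    - [0, -2, -9]
    - [0, -3, -9]
  rot:
    - [0, 0, 0]
    - [0, 0, 8]
    - [0, 0, 16]
    - [0, 0, 24]
    - [0, 0, 32]

```text
time_s: 10.1
ee_pos: [0.5441, 0.0843, 0.1784]
eef_rot: [0.001, 0.96, 0.28, 0.003]
force: [0.1, -1.1, -0.2]
width: 0.0327
grip_force: 0.0
```

send_rows:
  fingers: [-0.5, -1, -1, -1, -1]
  linear:
    - [-1.2, 0, 0]
    - [-2, 0, 0]
    - [-2, 0, 0]
    - [-2, 0, 0]
    - [-2, 0, 0]
  rot:
    - [0, 0, 8]
    - [0, 0, 16]
    - [0, 0, 24]
    - [0, 0, 32]
    - [0, 0, 39]

```text
time_s: 10.6
ee_pos: [0.5259, 0.0733, 0.1757]
eef_rot: [-0.0, 0.998, -0.056, 0.001]
force: [-0.2, -0.2, 0.2]
width: 0.0009
grip_force: 0.0
```

```bash
python3 -c "
from h import *
s,c,p,d=shoot('w4');q=s['eef_rot'];print(s['ee_pos'],s['force'],np.degrees(2*np.arctan2(q[2],q[1])))"
```

```text
[0.52588516 0.07331239 0.1757405 ] [-0.20926802 -0.16459321  0.1951537 ] -6.423536702113494
```

View pics/w4.png

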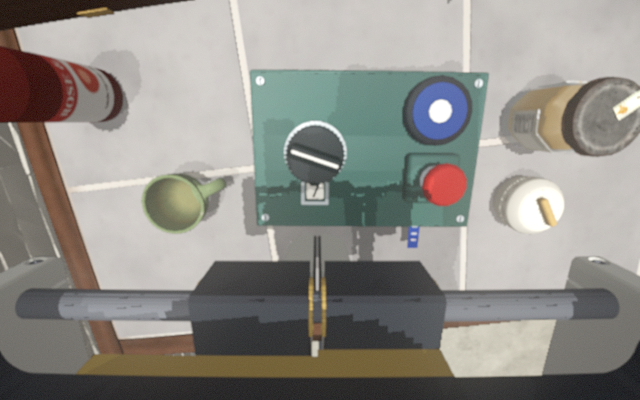

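The window at (315,191) shows 7, upright and centred. The grip line is at (315,158) and the red cap at (444,184).

```bash
python3 - <<'E'
from h import *
f=np.load("w4.npz"); p=f["p"];d=f["d"]; c=dict(camera_model("wrist")); c["R"]=f["R"];c["t"]=f["t"]
hsv=cv2.cvtColor(p,cv2.COLOR_RGB2HSV)
r=cv2.inRange(hsv,(0,130,70),(8,255,255))|cv2.inRange(hsv,(172,130,70),(180,255,255)); r[:,:410]=0;r[:,475:]=0;r[:150]=0;r[215:]=0
ce,ax,_=cv2.fitEllipse(max(cv2.findContours(r,0,2)[0],key=cv2.contourArea)); P=onplane(c,ce,.097); print(ce,ax,P)
for a,b in((315,158),(305,175),(444,184),(350,200)): print(a,b,f["R"].T@(ray(c,(a,b))*d[b,a]-f["t"]))
D=np.array([.5362,-.0367])-manip.read_state()["ee_pos"][:2]; print(D)
E
```

```text
(444.32861328125, 184.4246826171875) (39.37967300415039, 42.718318939208984) [ 0.53594224 -0.0359032   0.097     ]
315 158 [0.57040952 0.07048835 0.09702367]
305 175 [0.5527768  0.08206505 0.0707087 ]
444 184 [ 0.53682398 -0.03485222  0.0988783 ]
350 200 [0.51867145 0.04098705 0.05089215]
[ 0.01026716 -0.11001467]
```

send_rows:
  fingers: [-1, -1, -1, -1, -1]
  linear:
    - [0.9, 4.2, 0]
    - [1.8, 8.4, 1.5]
    - [2.24, 10.8, 4]
    - [2.24, 10.8, 6.4]
    - [2.24, 10.8, 6.4]
  rot:
    - [0, 0, 0]
    - [0, 0, 0]
    - [0, 0, 0]
    - [0, 0, 0]
    - [0, 0, 0]

```text
time_s: 11.15
ee_pos: [0.5344, -0.0368, 0.1083]
eef_rot: [-0.001, 0.999, -0.053, -0.003]
force: [-0.9, -0.0, -0.7]
width: 0.0005
grip_force: 0.0
```

send_rows:
  fingers: [-1, -1, -1, -1]
  linear:
    - [0, 0, 0]
    - [0, 0, 0.2]
    - [0, 0, 0.4]
    - [0, 0, 0.4]
  rot:
    - [0, 0, 0]
    - [0, 0, 0]
    - [0, 0, 0]
    - [0, 0, 0]

```text
time_s: 11.55
ee_pos: [0.5369, -0.0361, 0.1075]
eef_rot: [0.0, 0.999, -0.053, 0.001]
force: [0.2, 0.3, 0.4]
width: 0.0005
grip_force: 0.0
```

send_rows:
  fingers: [-1, -1, -1, -1, -1]
  linear:
    - [0, 0, 0.3]
    - [0, 0, 0.6]
    - [0, 0, 0.9]
    - [0, 0, 1.1]
    - [0, 0, 1.3]
  rot:
    - [0, 0, 0]
    - [0, 0, 0]
    - [0, 0, 0]
    - [0, 0, 0]
    - [0, 0, 0]

```text
time_s: 12.05
ee_pos: [0.5366, -0.0364, 0.0939]
eef_rot: [-0.0, 0.999, -0.053, 0.0]
force: [-0.8, 0.8, 5.5]
width: 0.0003
grip_force: 2.7
```

send_rows:
  fingers: [-1, -1, -1]
  linear:
    - [0, 0, 0.15]
    - [0, 0, 0.3]
    - [0, 0, 0.4]
  rot:
    - [0, 0, 0]
    - [0, 0, 0]
    - [0, 0, 0]

```text
time_s: 12.35
ee_pos: [0.5366, -0.0364, 0.0901]
eef_rot: [-0.0, 0.999, -0.053, 0.0]
force: [-1.5, 1.5, 7.0]
width: -0.0001
grip_force: 3.5
```

send_rows:
  fingers: [-1, -1, -1]
  linear:
    - [0, 0, 0.08]
    - [0, 0, 0.15]
    - [0, 0, 0.2]
  rot:
    - [0, 0, 0]
    - [0, 0, 0]
    - [0, 0, 0]

```text
time_s: 12.65
ee_pos: [0.5367, -0.0364, 0.0889]
eef_rot: [0.0, 0.999, -0.053, 0.0]
force: [-4.2, 2.2, 13.6]
width: 0.0006
grip_force: 6.7
```

send_rows:
  fingers: [-1, -1, -1, -1, -1]
  linear:
    - [0, 0, 0.08]
    - [0, 0, 0.08]
    - [0, 0, 0.08]
    - [0, 0, 0.08]
    - [0, 0, 0.08]
  rot:
    - [0, 0, 0]
    - [0, 0, 0]
    - [0, 0, 0]
    - [0, 0, 0]
    - [0, 0, 0]

```text
time_s: 13.15
ee_pos: [0.5367, -0.0364, 0.0886]
eef_rot: [0.0, 0.999, -0.053, 0.0]
force: [-4.3, 2.6, 14.7]
width: 0.0002
grip_force: 7.5
```

One more touch, hold, then a slow rise.

send_rows:
  fingers: [-1, -1, -1, -1, -1]
  linear:
    - [0, 0, 0.05]
    - [0, 0, 0.05]
    - [0, 0, 0.05]
    - [0, 0, 0.05]
    - [0, 0, 0.05]
  rot:
    - [0, 0, 0]
    - [0, 0, 0]
    - [0, 0, 0]
    - [0, 0, 0]
    - [0, 0, 0]

```text
time_s: 13.65
ee_pos: [0.5367, -0.0364, 0.0883]
eef_rot: [0.0, 0.999, -0.053, 0.001]
force: [-5.3, 1.7, 15.7]
width: 0.0004
grip_force: 8.2
```

send_rows:
  fingers: [-1, -1, -1, -1, -1]
  linear:
    - [0, 0, -0.3]
    - [0, 0, -0.6]
    - [0, 0, -0.9]
    - [0, 0, -1.2]
    - [0, 0, -1.6]
  rot:
    - [0, 0, 0]
    - [0, 0, 0]
    - [0, 0, 0]
    - [0, 0, 0]
    - [0, 0, 0]

```text
time_s: 14.15
ee_pos: [0.5364, -0.0365, 0.1022]
eef_rot: [0.0, 0.999, -0.053, -0.0]
force: [-0.0, 0.1, -1.1]
width: 0.0002
grip_force: 0.0
```

send_rows:
  fingers: [-1, -1, -1, -1, -1]
  linear:
    - [0, 0, -1]
    - [0, 0, -3]
    - [-1.5, -2, -6]
    - [-3, -4, -9]
    - [-3, -4, -9]
  rot:
    - [0, 0, 0]
    - [0, 0, 0]
    - [0, 0, 0]
    - [0, 0, 0]
    - [0, 0, 0]

```text
time_s: 14.65
ee_pos: [0.5121, 0.008, 0.1969]
eef_rot: [0.0, 0.999, -0.052, 0.003]
force: [0.7, -0.2, -0.1]
width: 0.0004
grip_force: 0.0
```

```bash
python3 -c "
from h import *
s,c,p,d=shoot('w5');print(s['ee_pos'],s['force'])"
```

```text
[0.51213173 0.00798232 0.19693843] [ 0.66659179 -0.2442441  -0.14820901]
```

View pics/w5.png

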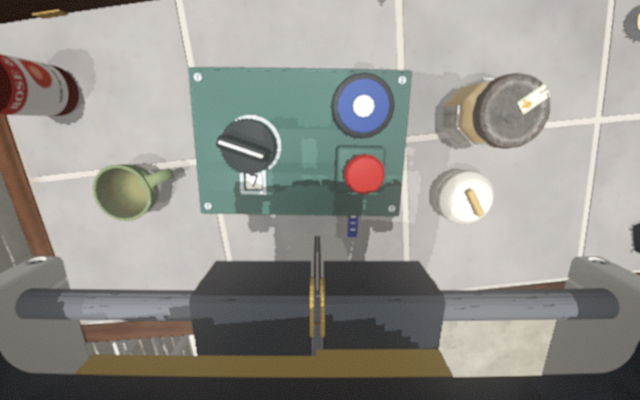

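The window at (253,181) still shows 7. The plunger cap at (364,173) is up, the tape has advanced at (352,226), and the cup, jar and timer have not moved.

```bash
python3 -c "
from plant import manip
print(manip.sign_off())"
```

```text
the job is handed in; nothing more can be done
None
```

The dial was turned from 4 to 7 and is locked there; the plunger was pressed once at about 16 N and has risen. The things round the machine were not moved, and the job was handed in at about 15 s (no verdict came back).

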